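# Sweep the gold ring blanks into the sorting board's trough

### The job

Four small ring blanks lie spread over the blue deck of the sorting board. With your fingertips, sweep the three gold ones across the deck and over its open edge into the board's trough; push them, do not pick them up. Leave the silver ring lying where it is, and do not disturb the pliers or the bottle beside the board.

Things in the scene. Friction and masses are not known exactly. Their poses are not given: they have to be found in the camera images.
- board: Sorting board fixed to the bench, 240 mm (its x) by 240 mm (its y), light wooden rim 5 mm thick, 30 mm high. Origin: centre of its underside, z up; yaw -0.35 to 0.65 rad. Flat blue deck, top 24 mm above the bench, from x = -67 to +115 mm, y = -115 to +115 mm; rim stands 6 mm above it on three sides. The rings start in a row along y, about 48 mm apart, their centres at x = -10 to +28 mm.
- edge (a point): Middle of the deck's open straight edge (board x = -67 mm, y = 0), at deck height, 24 mm above the bench; axes as the board's: -x points over the edge into the trough, y runs along the edge.
- trough (a point): Centre of the floor of the dark trough beyond the open edge. Trough: as long as the board (y = -115 to +115 mm), 48 mm wide (board x = -115 to -67 mm), floor 4 mm above the bench, 20 mm below the deck; its outer wall is the 30 mm high rim. Axes as the board's.
- gold_a: Gold ring blank with one small ball-shaped bead of the same colour on its rim, lying flat, about 23 x 20 mm over all and 8 mm high, 10 to 20 g. It behaves as a solid disc. Origin: centre of its underside (z up); its yaw is of no matter.
- gold_b: Gold ring blank with one small ball-shaped bead of the same colour on its rim, lying flat, about 24 x 21 mm over all and 8 mm high, 10 to 20 g. It behaves as a solid disc. Origin: centre of its underside (z up); its yaw is of no matter.
- gold_c: Gold ring blank with one small ball-shaped bead of the same colour on its rim, lying flat, about 23 x 20 mm over all and 8 mm high, 10 to 20 g. It behaves as a solid disc. Origin: centre of its underside (z up); its yaw is of no matter.
- silver: Silver ring blank with one small ball-shaped bead of the same colour on its rim, lying flat, about 22 x 20 mm over all and 8 mm high, 10 to 20 g. It behaves as a solid disc. Origin: centre of its underside (z up); its yaw is of no matter.
- blue_pliers: Blue-handled pliers, 155 x 60 x 11 mm, lying flat on the bench to the left of the board. Origin: centre of the underside.
- flux: Brown glass bottle with white cap, 35 mm diameter, 68 mm high, standing on the bench to the robot's right, nearer than the board. Origin: centre of the underside.
- lamp_foot (a point): Foot, on the bench, of the fixed black bench lamp behind the board: keep clear of it. Its slim column leans up to the right from here, to 90 mm farther right at 600 mm height; from there its arm runs 600 mm to the left, and the lamp head hangs at the end, about 500 to 650 mm left of the foot, up to 180 mm nearer to the robot, lowest point 400 mm above the bench.

How it is judged (in metres and radians):
At the end, for the whole second after the job is handed in: All three gold rings lie in the trough, flat or leaning (centre within its walls and at least 4 mm below the deck), and the silver ring lies within 20 mm of where it started (x of gold_a in the frame of board between -0.118 and -0.064 m and y of gold_a in the frame of board between -0.115 and 0.115 m and z of each of gold_a, gold_b, gold_c in the frame of board below 0.02 m and x of gold_b in the frame of board between -0.118 and -0.064 m and y of gold_b in the frame of board between -0.115 and 0.115 m and x of gold_c in the frame of board between -0.118 and -0.064 m and y of gold_c in the frame of board between -0.115 and 0.115 m and distance of silver from where it was at the start of the episode below 0.02 m); the robot touches nothing.
It fails at once if a gold ring is lifted more than 12 mm off the deck instead of being swept (height (world z) of any of gold_a, gold_b, gold_c above 0.037 m).
It fails at once if the silver ring is moved more than 20 mm (distance of silver from where it was at the start of the episode above 0.02 m).
It fails at once if the pliers or the bottle are moved more than 20 mm (distance of any of blue_pliers, flux from where it was at the start of the episode above 0.02 m).
It also fails if it takes over 51 s, if anything falls off the work surface, if the arm or the gripper's body presses on something with over 40 N, if the wrist force passes 120 N, or if a joint passes its speed limit or range.

### The arm

A 6-joint arm with a two-finger parallel gripper is mounted at the origin on the work surface; the furniture and walls round the work are solid. World frame = base frame: x ahead of the robot, y to its left, z up, the work surface at z = 0. Lengths are in m, angles in degrees, forces in N, time in s.
With the tool pointing down it reaches from about 0.25 to 0.725 m from the base axis. Payload 9.7 kg.
Tool frame: the origin (TCP) lies midway between the tips of the shut fingers; the grasp point (between the pads) lies 19 mm behind it (bot.pinch_z is the distance from the TCP to the grasp point, in m); z points along the fingers, x is the direction in which the jaws open and shut, and the axes are right-handed (so a half turn about z gives the same grasp; the last joint's range is limited). The gripper opens to 85 mm and grips with 20 to 120 N. Pads are 22 mm wide; open, the fingers measure 114 mm over their backs; the gripper's body (76 mm by 85 mm) begins 54 mm behind the grasp point. The pads swing forward as they close: fully open they stand 13 mm farther back than shut.
Start: joints at [66.75, 4.979, 10.078, 95.1, 0, 90], TCP at [0.217, 0.505, 0.231] pointing down, gripper open.
Joint ranges: [-179.16, 179.16], [-48.56, 103.87], [-65.8, 70.77], [-126.05, 130.52], [-82.76, 87.17], [-180, 180]. Speed limits (degrees/s): [127.2, 127.2, 147.25, 180, 180, 180].

### API

Orientations are given as [roll, pitch, yaw] about the fixed x, y, z axes, in that order (R = Rz(yaw) Ry(pitch) Rx(roll)).
In Python, from workcell import bot gives the robot as it stands. The module is installed in compiled form; this text tells all that it offers.
- The arm moves only by the shell command python3 -m pendant 'ROWS' [FORCE]. ROWS is JSON, a list of rows, each a list of 7 numbers: the shift along the tool's x, y, z scaled (see below), then the turn, a rotation vector about the tool's x, y, z scaled (see below), then the closure, from 0 (fully open) to 1 (shut). In form: [[tx, ty, tz, wx, wy, wz, jaw], ...]. A call has 1 to 12 rows; each row shifts and turns the pose as measured when the row begins, along the tool's axes as they then stand; what a row does not reach is not made up. The controller multiplies each number of a shift by 0.25 m and each number of a turn by pi rad. A row lasts 1/10 s, in which the tool goes at most 50 mm and 8.59 degrees, less where a joint would pass 70% of its speed; a pose out of reach is approached as far as the arm can. A call with a number of a shift or a turn outside -1 to 1 is refused whole. A call with a gripper value outside its range is refused whole. The fingers move at their own pace and stop on an object; FORCE is the grip in N (left out, the last holds). Time passes only in rows, so rows that do not move let the fingers close. It gives the time, the measured TCP pose, the force and the opening at its end, in the units of the state.
- bot.get_obs(): the state, without advancing time (a new reading comes with each control period).
- bot.camera(name): name is "scene" or "side" or "wrist"; returns the picture (400x640x3 uint8, red, green, blue); there is no depth.
- bot.calibration(name): a dict with "intrinsics" (3x3 intrinsics, pixels), "k1" (the pictures are not rectified: a ray, as slopes to the right and down, at radius r is drawn at 1 + k1 r^2 times it, then the intrinsics apply), "xyz" and "attitude" of the camera in the world. Camera axes: x right, y up, looking along -z (the intrinsics and any distortion apply to the point x, -y, -z); pixel columns grow to the right and rows downward; lengths in m; the calibration is good to about 2 mm. A picture is of the moment at which its call begins: read the wrist's pose just before it. calibration takes no time and is no camera call; for the wrist camera it gives the pose at the moment of the call.
- bot.job_done(): hands the job in, once; it reports no verdict.
The state is a dict: "time": time; "q": joint angles; "qd": joint speeds; "joint_efforts": joint torques, N m; "ee_pos": TCP position; "tcp_rot": TCP orientation; "wrist_force": force on the tool from outside, world axes, zero at the start; "torque": the same for the moment, N m; "opening": finger opening in m.
Only numpy, scipy, OpenCV 4.12 (cv2) and the standard library are available. Lean on these libraries where they do the work, as an engineer would, in place of code of your own. Each camera call takes 0.05 s, during which the arm holds its last target.

## Working session

There is one attempt and no reset: what is moved stays moved. The work goes in short steps, Python scripts to look and compute and a shell command to move; the robot and the scene stay as the last step left them, time stands still between calls to the robot, and variables do not carry over. Pictures are saved under pics/ and viewed, and the job is handed in when it is done.

```bash
mkdir -p pics && python3 - <<'E'
from workcell import bot
import cv2
for n in ["scene","side","wrist"]:
    c=bot.calibration(n); print(n,c)
    cv2.imwrite(f"pics/{n}0.png",bot.camera(n)[:,:,::-1])
print(bot.get_obs())
E
```

```text
scene {'intrinsics': array([[461.34374145,   0.        , 317.64317565],
       [  0.        , 461.34374145, 195.80044286],
       [  0.        ,   0.        ,   1.        ]]), 'k1': -0.03391554839568732, 'xyz': array([ 1.13878901, -0.21590654,  0.88028906]), 'attitude': array([38.24701361, -0.29621648, 81.84070531])}
side {'intrinsics': array([[424.22922493,   0.        , 317.9227962 ],
       [  0.        , 424.22922493, 199.33061076],
       [  0.        ,   0.        ,   1.        ]]), 'k1': -0.10433246882421583, 'xyz': array([1.02242551, 0.64145261, 0.43298844]), 'attitude': array([ 68.59039767,   1.25083303, 145.32092257])}
wrist {'intrinsics': array([[279.67616193,   0.        , 317.47589746],
       [  0.        , 279.67616193, 197.83403592],
       [  0.        ,   0.        ,   1.        ]]), 'k1': -0.028829906425486596, 'xyz': array([0.14467769, 0.53639278, 0.37389225]), 'attitude': array([-1.79339806e+01,  4.13076291e-02,  6.67249129e+01])}
{'time': 0.15, 'q': array([6.67509054e+01, 5.00401710e+00, 1.00441115e+01, 9.50994748e+01,
       1.74243681e-03, 9.00002670e+01]), 'qd': array([-0.0288071 , -0.13791277,  0.06177943, -0.08549574,  0.02901843,
        0.02802847]), 'joint_efforts': array([-4.59300682e-04, -5.20762682e+01,  4.65045941e+01,  1.38805731e-02,
       -3.90975333e-05,  1.15002032e-05]), 'ee_pos': array([0.21702256, 0.50517765, 0.23073753]), 'tcp_rot': array([-1.79998258e+02,  5.93804379e-02,  6.67506384e+01]), 'wrist_force': array([-0.55932994, -0.02592897, -0.37798188]), 'torque': array([-0.01652839,  0.03187081,  0.01086979]), 'opening': 0.08545489405976495}
```

View pics/scene0.png

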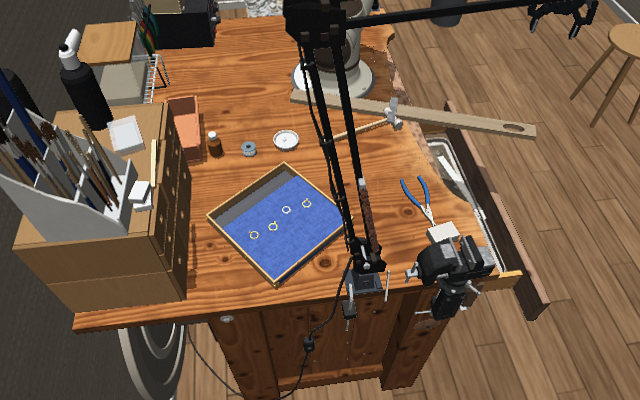

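View pics/side0.png

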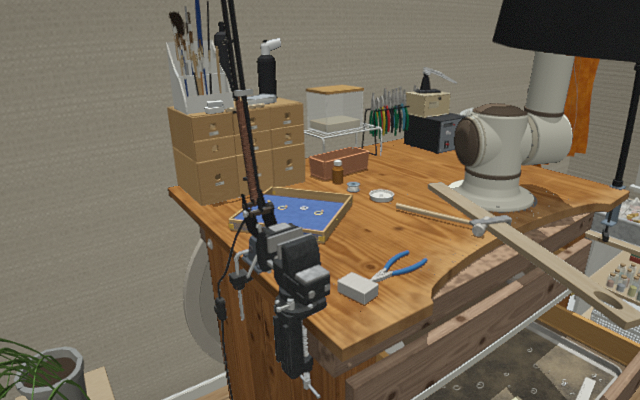

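View pics/wrist0.png

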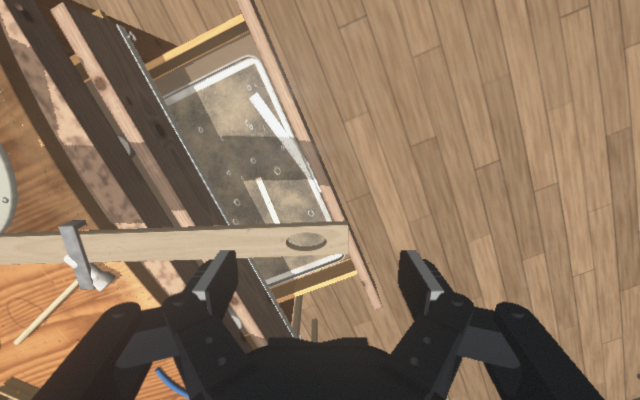

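The scene view shows the board around (277,222), with the grey trough at its upper-left side. The four rings are near (254,235), (273,226), (286,210) and (307,203). The lamp foot is near (362,285), the bottle is at (215,145) and the pliers are at (418,195). I'll enlarge the views to tell gold from silver.

```bash
cat > h.py <<'E'
import numpy as np,cv2
from scipy.spatial.transform import Rotation as R
from workcell import bot
def ray(c,uv):
    K=c["intrinsics"];uv=np.atleast_2d(np.array(uv,float))
    d=(uv-K[:2,2])/[K[0,0],K[1,1]]; 
    s=d.copy()
    for _ in range(20): s=d/(1+c["k1"]*(s**2).sum(1,keepdims=True))
    v=np.c_[s[:,0],-s[:,1],-np.ones(len(s))]
    return R.from_euler("xyz",c["attitude"],degrees=True).apply(v)
def onz(c,uv,z):
    v=ray(c,uv);o=np.array(c["xyz"]);return o+v*((z-o[2])/v[:,2])[:,None]
def proj(c,P):
    K=c["intrinsics"];p=R.from_euler("xyz",c["attitude"],degrees=True).inv().apply(np.atleast_2d(P)-c["xyz"])
    s=np.c_[p[:,0],-p[:,1]]/-p[:,2:]
    s=s*(1+c["k1"]*(s**2).sum(1,keepdims=True))
    return s*[K[0,0],K[1,1]]+K[:2,2]
E
python3 - <<'E'
import cv2
a=cv2.imread("pics/scene0.png");cv2.imwrite("pics/sc_crop.png",cv2.resize(a[155:295,200:380],None,fx=4,fy=4,interpolation=cv2.INTER_CUBIC))
a=cv2.imread("pics/side0.png");cv2.imwrite("pics/si_crop.png",cv2.resize(a[170:250,220:370],None,fx=5,fy=5,interpolation=cv2.INTER_CUBIC))
E
```

```text
(no output)
```

View pics/sc_crop.png

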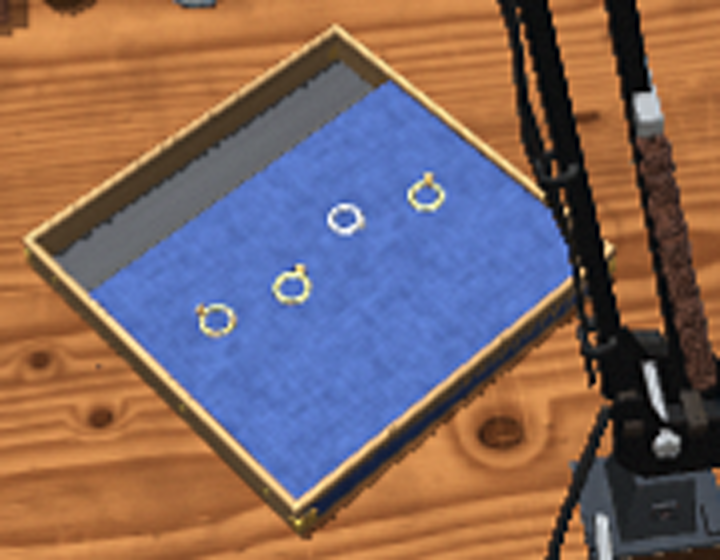

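View pics/si_crop.png

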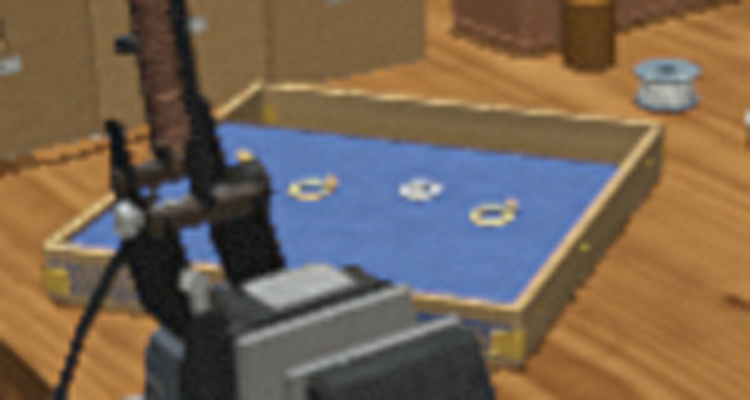

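The enlarged view shows silver as the third ring from the left, at crop (345,219). The gold rings are at (217,320), (293,287) and (427,195). The rim's top corners are at about (335,28), (27,240), (298,512) and (612,247).

```bash
python3 - <<'E'
from h import *
c=bot.calibration("scene")
f=lambda p:(np.array(p)+.5)/4-.5+[200,155]
co=onz(c,f([(335,27),(27,240),(298,510),(612,247)]),.030)
ctr=co.mean(0); print("corners",co.round(4),ctr)
# board corners: far-up=( -x,+y), left=(-x,-y), bottom=(+x,-y), right=(+x,+y)
loc=np.array([[-.12,.12],[-.12,-.12],[.12,-.12],[.12,.12]])
m,s,t=None,None,None
A=co[:,:2]-ctr[:2]; yaw=np.arctan2((loc[:,0]*A[:,1]-loc[:,1]*A[:,0]).sum(),(loc*A).sum())
Rm=np.array([[np.cos(yaw),-np.sin(yaw)],[np.sin(yaw),np.cos(yaw)]])
print("yaw",yaw,np.degrees(yaw),"res mm",((A-loc@Rm.T)*1000).round(1))
# rings by mask: brightness non-blue within deck
im=cv2.imread("pics/scene0.png").astype(int)
mask=((im[:,:,2]>140)).astype(np.uint8)
poly=proj(c,np.c_[np.array([[-.06,.1],[-.06,-.108],[.1,-.108],[.1,.1]])@Rm.T+ctr[:2],np.full(4,.024)])
pm=np.zeros_like(mask);cv2.fillPoly(pm,[poly.astype(np.int32)],1)
mm=cv2.dilate(mask*pm,np.ones((3,3)))
n,l,st,ce=cv2.connectedComponentsWithStats(mm)
for i in range(1,n):
    if st[i,4]<15: continue
    cnt=cv2.findContours((l==i).astype(np.uint8),0,2)[0][0]
    col=im[(l==i)&(mask>0)].mean(0)
    p=onz(c,ce[i],.028)[0]
    print(st[i],ce[i].round(1),"bgr",col.round(),p.round(4),"board",((p[:2]-ctr[:2])@Rm*1000).round(1))
for n_,uv,z in [("lampfoot",(362,282),0),("flux",(215,153),0.0),("pliers",(400,180),0.005),("pl2",(440,225),0.005)]: print(n_,onz(c,uv,z)[0].round(3))
E
```

```text
corners [[ 0.356  -0.1855  0.03  ]
 [ 0.495  -0.3749  0.03  ]
 [ 0.6864 -0.2366  0.03  ]
 [ 0.5457 -0.0463  0.03  ]] [ 0.52077277 -0.21080872  0.03      ]
yaw 0.632204722558763 36.22266239085627 res mm [[ 2.9 -0.6]
 [ 0.1  3.7]
 [-2.1  0.1]
 [-0.9 -3.2]]
[301 197  11  12 101] [306. 203.] bgr [166. 201. 198.] [ 0.4919 -0.1459  0.028 ] board [15.1 69.4]
[281 205  11  10  91] [285.9 209.4] bgr [220. 206. 200.] [ 0.5037 -0.1941  0.028 ] board [-3.9 23.5]
[267 220  12  12 108] [272.7 226. ] bgr [164. 201. 198.] [ 0.5458 -0.228   0.028 ] board [ 10.  -28.6]
[248 230  12  10 100] [253.6 234.3] bgr [155. 187. 191.] [ 0.5621 -0.2717  0.028 ] board [ -2.7 -73.5]
lampfoot [ 0.696 -0.053  0.   ]
flux [ 0.274 -0.359  0.   ]
pliers [0.435 0.097 0.005]
pl2 [0.58  0.154 0.005]
```

```bash
cat >> h.py <<'E'
YAW=0.6322; CTR=np.array([.5208,-.2108])
RB=np.array([[np.cos(YAW),-np.sin(YAW)],[np.sin(YAW),np.cos(YAW)]])
def b2w(x,y): return RB@np.array([x,y])/1000+CTR
def w2b(p): return (np.array(p)[:2]-CTR)@RB*1000
def plan(bx,by,z,yaw=np.degrees(YAW)-90):
    o=bot.get_obs();r=R.from_euler("xyz",o["tcp_rot"],degrees=True)
    T=np.array([*b2w(bx,by),z]);d=r.inv().apply(T-o["ee_pos"])
    w=(r.inv()*R.from_euler("xyz",[180,0,yaw],degrees=True)).as_rotvec()
    print("shift units",(d/.25).round(4),"rows",np.linalg.norm(d)/.05,"turn units",(w/np.pi).round(4),"rows",np.degrees(np.linalg.norm(w))/8.59)
def st():
    o=bot.get_obs();print("t",o["time"],"q",o["q"].round(1),"tcp",o["ee_pos"].round(4),o["tcp_rot"].round(1),"board",w2b(o["ee_pos"]).round(1),"F",o["wrist_force"].round(1),"open",o["opening"].round(4))
E
python3 -c "
from h import *
c=bot.calibration('scene')
print(onz(c,[(190,292),(150,190),(165,135)],0).round(3))"
python3 -m pendant '[[0,0,0,0,0,0.0475,0.88],[0,0,0,0,0,0.0475,0.88],[0,0,0,0,0,0.0475,0.88],[0,0,0,0,0,0.0475,0.88],[0,0,0,0,0,0.0475,0.88],[0,0,0,0,0,0.0475,0.88],[0,0,0,0,0,0.0475,0.88]]'
python3 -c "
from h import *
st();plan(50,-30,.2)"
```

```text
[[ 0.669 -0.414  0.   ]
 [ 0.378 -0.519  0.   ]
 [ 0.187 -0.494  0.   ]]
time: 0.85
ee_pos: [0.2168, 0.5045, 0.2285]
tcp_rot: [179.7, 0.1, 6.3]
wrist_force: [0.3, 0.4, -0.2]
opening: 0.0102Traceback (most recent call last):
  File "<string>", line 3, in <module>
    st();plan(50,-30,.2)
    ~~^^
  File "h.py", line 28, in st
    o=bot.get_obs();print("t",o["time"],"q",o["q"].round(1),"tcp",o["ee_pos"].round(4),o["tcp_rot"].round(1),"board",w2b(o["ee_pos"]).round(1),"F",o["wrist_force"].round(1),"open",o["opening"].round(4))
                                                                                                                                                                                    ^^^^^^^^^^^^^^^^^^
AttributeError: 'float' object has no attribute 'round'
```

```bash
sed -i 's/o\["opening"\].round(4)/round(float(o["opening"]),4)/' h.py
python3 -c "
from h import *
st();plan(50,-30,.2)"
```

```text
t 0.85 q [ 66.7   5.1   9.9  95.1  -0.  150.5] tcp [0.2168 0.5045 0.2285] [1.797e+02 1.000e-01 6.300e+00] board [177.4 756.7] F [ 0.3  0.4 -0.2] open 0.0102
shift units [1.1294 2.9806 0.1245] rows 15.949264789871027 turn units [ 0.0017 -0.      0.3336] rows 6.991552203909759
```

```bash
python3 -m pendant '[[0.067,0.175,0,0,0,0,0.88],[0.067,0.175,0,0,0,0,0.88],[0.067,0.175,0,0,0,0,0.88],[0.067,0.175,0,0,0,0,0.88],[0.067,0.175,0,0,0,0,0.88],[0.067,0.175,0,0,0,0,0.88],[0.067,0.175,0,0,0,0,0.88],[0.067,0.175,0,0,0,0,0.88],[0.067,0.175,0,0,0,0,0.88],[0.067,0.175,0,0,0,0,0.88]]'
python3 -c "
from h import *
st();plan(50,-30,.2)"
```

```text
time: 1.85
ee_pos: [0.4323, 0.0753, 0.2268]
tcp_rot: [179.6, 0.2, 6.4]
wrist_force: [0.7, 1.3, -1.1]
opening: 0.0099
t 1.85 q [ 10.1 -10.   -4.8  95.4  -0.4  93.7] tcp [0.4323 0.0753 0.2268] [179.6   0.2   6.4] board [ 97.7 283.1] F [ 0.7  1.3 -1.1] open 0.0099
shift units [0.4578 1.1804 0.1141] rows 6.355809231324156 turn units [ 2.900e-03 -1.000e-04  3.343e-01] rows 7.005803725818834
```

```bash
python3 -m pendant '[[0.07,0.18,0,0,0,0,0.88],[0.07,0.18,0,0,0,0,0.88],[0.07,0.18,0,0,0,0,0.88],[0.07,0.18,0,0,0,0,0.88],[0.07,0.18,0,0,0,0,0.88]]'
python3 -m pendant '[[0,0,0,0,0,0.0477,0.88],[0,0,0,0,0,0.0477,0.88],[0,0,0,0,0,0.0477,0.88],[0,0,0,0,0,0.0477,0.88],[0,0,0,0,0,0.0477,0.88],[0,0,0,0,0,0.0477,0.88],[0,0,0,0,0,0.0477,0.88]]'
python3 -c "
from h import *
st();plan(50,-73,.1)
c=bot.calibration('wrist');print(c['xyz'],c['attitude'])
cv2.imwrite('pics/w1.png',bot.camera('wrist')[:,:,::-1])
"
```

```text
time: 2.35
ee_pos: [0.5457, -0.1477, 0.2278]
tcp_rot: [179.6, 0.2, 6.3]
wrist_force: [2.2, 1.0, 0.9]
opening: 0.0103
time: 3.05
ee_pos: [0.5467, -0.1552, 0.2218]
tcp_rot: [179.3, 0.1, -54.2]
wrist_force: [0.1, 0.2, 0.3]
opening: 0.0103
t 3.05 q [-15.6   7.9  12.2  94.8  -0.5 128.6] tcp [ 0.5467 -0.1552  0.2218] [ 1.793e+02  1.000e-01 -5.420e+01] board [53.7 29.5] F [0.1 0.2 0.3] open 0.0103
shift units [0.4109 0.0063 0.4865] rows 3.1840471218965924 turn units [ 0.0039  0.0005 -0.0022] rows 0.09342325871535047
[ 0.61226687 -0.10825074  0.36402328] [-18.59533628   0.09260125 -54.18935898]
```

View pics/w1.png

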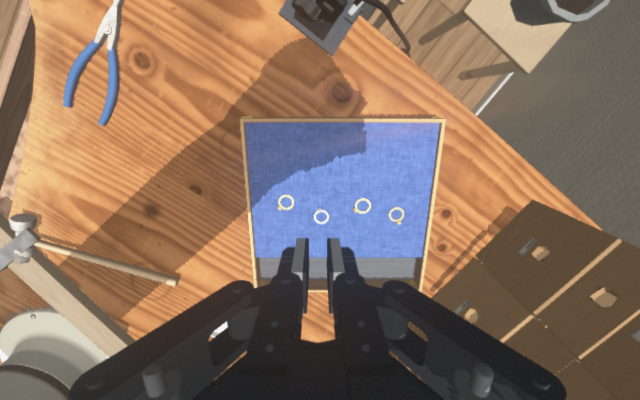

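The wrist view shows the whole board. Its back corners are near (242,118) and (444,120). The rings are at (286,202) gold, (321,217) silver, (363,206) gold and (397,215) gold. I'll measure them again from this view.

```bash
python3 - <<'E'
from h import *
c=bot.calibration("wrist")
im=cv2.imread("pics/w1.png")
cv2.imwrite("pics/w1c.png",cv2.resize(im[110:300,230:460],None,fx=3,fy=3,interpolation=cv2.INTER_CUBIC))
poly=proj(c,np.array([[*b2w(*p),.024] for p in [(-50,105),(-50,-105),(105,-105),(105,105)]]))
im=im.astype(int);pm=np.zeros(im.shape[:2],np.uint8);cv2.fillPoly(pm,[poly.astype(np.int32)],1)
mask=((im[:,:,2]>120)&(pm>0)).astype(np.uint8)
n,l,s,ce=cv2.connectedComponentsWithStats(cv2.dilate(mask,np.ones((3,3))))
for i in range(1,n):
    if s[i,4]<25: continue
    p=onz(c,ce[i],.028)[0];print(s[i],ce[i].round(1),im[(l==i)&(mask>0)].mean(0).round(),p.round(4),"board",w2b(p).round(1))
for q in [(-115,115),(-115,-115),(115,-115),(115,115)]: print(q,proj(c,[[*b2w(*np.array(q)*120/115),.03]])[0].round(1))
E
```

```text
[  258   127   174   122 15250] [353.5 195.6] [222. 158. 132.] [ 0.5489 -0.2092  0.028 ] board [ 23.6 -15.3]
(-115, 115) [256.5 292.8]
(-115, -115) [424.3 290.4]
(115, -115) [446.3 115.4]
(115, 115) [238.5 118.7]
```

View pics/w1c.png

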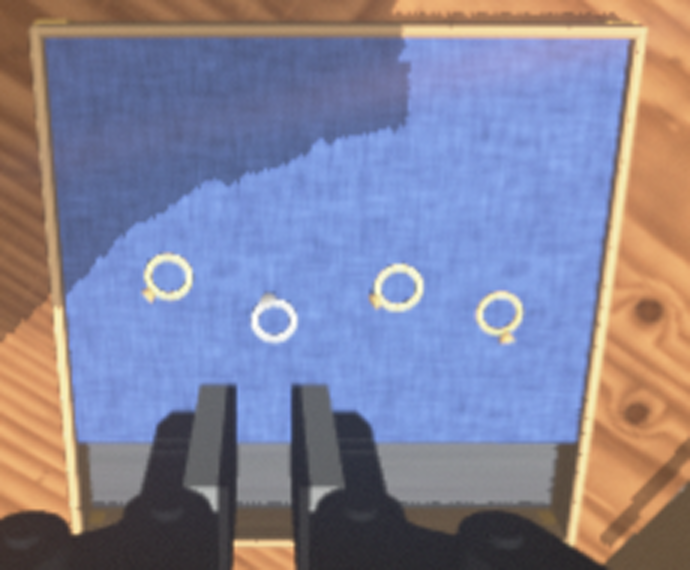

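```bash
python3 - <<'E'
from h import *
c=bot.calibration("wrist")
f=lambda p:(np.array(p)+.5)/3-.5+[230,110]
print("back corners",[w2b(p).round(1) for p in onz(c,f([(33,25),(646,29)]),.03)])
print("edge line ends",[w2b(p).round(1) for p in onz(c,f([(88,443),(575,443)]),.024)])
for n,p in dict(g1=(168,277),s=(274,320),g2=(399,288),g3=(500,314)).items():
    P=onz(c,f(p),.028)[0];print(n,P.round(4),w2b(P).round(1))
E
```

```text
back corners [array([120.7, 117.4]), array([ 115.7, -119.1])]
edge line ends [array([-65.7, 112.8]), array([ -69.5, -112.4])]
g1 [ 0.4921 -0.1439  0.028 ] [16.4 71. ]
s [ 0.5021 -0.192   0.028 ] [-4.  26.2]
g2 [ 0.5449 -0.227   0.028 ] [  9.8 -27.3]
g3 [ 0.5607 -0.2701  0.028 ] [ -2.8 -71.4]
```

```bash
sed -i 's/^YAW=0.6322/YAW=0.622/' h.py && python3 - <<'E'
from h import *
for p in [(.492,-.145),(.503,-.193),(.5453,-.2275),(.5614,-.271)]: print(w2b(p).round(1))
b=w2b((.5614,-.271)); plan(b[0]+36,b[1],.06)
E
```

```text
[14.9 70.3]
[-4.1 24.8]
[ 10.2 -27.8]
[ -2.1 -72.6]
shift units [0.4121 0.0676 0.647 ] rows 3.8503207459701887 turn units [ 0.0039  0.0005 -0.0019] rows 0.09143431577369605
```

```bash
python3 -m pendant '[[0.137,0.023,0,0.002,0,0,0.88],[0.137,0.023,0,0,0,0,0.88],[0.137,0.023,0,0,0,0,0.88],[0,0,0.16,0,0,0,0.88],[0,0,0.16,0,0,0,0.88],[0,0,0.16,0,0,0,0.88],[0,0,0.13,0,0,0,0.88],[0,0,0,0,0,0,0.88]]'
python3 -c "
from h import *
st();plan(34,-72.6,.027)
cv2.imwrite('pics/w2.png',bot.camera('wrist')[:,:,::-1])
"
```

```text
time: 3.9
ee_pos: [0.5952, -0.2541, 0.0645]
tcp_rot: [179.8, -0.1, -53.3]
wrist_force: [-0.9, -0.1, -0.4]
opening: 0.0103
t 3.9 q [-23.   18.2   7.   78.8  -0.2 120.2] tcp [ 0.5952 -0.2541  0.0645] [ 1.798e+02 -1.000e-01 -5.330e+01] board [ 35.2 -78.5] F [-0.9 -0.1 -0.4] open 0.0103
shift units [-0.024  0.004  0.15 ] rows 0.7599187851769984 turn units [ 0.0011 -0.0005  0.0061] rows 0.13067943744967267
```

View pics/w2.png

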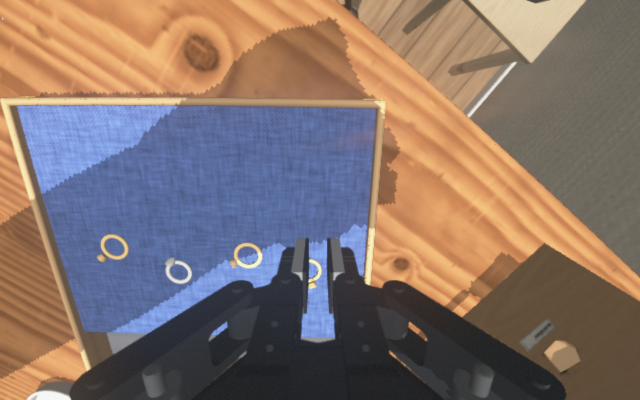

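The ring is at (313,270), just ahead of the fingertips and slightly left of their midline, which matches the 6 mm lateral correction. I'll lower now.

```bash
python3 -m pendant '[[-0.024,0.004,0.05,0,0,0.004,0.88],[0,0,0.06,0,0,0,0.88],[0,0,0.035,0,0,0,0.88],[0,0,0,0,0,0,0.88]]'
python3 -c "
from h import *
st();plan(-67,-72.6,.027)
"
```

```text
time: 4.35
ee_pos: [0.5952, -0.2517, 0.0371]
tcp_rot: [-179.9, -0.7, -53.7]
wrist_force: [-0.4, -0.2, -0.0]
opening: 0.0103
t 4.35 q [-22.8  18.    3.7  75.   -0.2 120.9] tcp [ 0.5952 -0.2517  0.0371] [-179.9   -0.7  -53.7] board [ 36.7 -76.6] F [-0.4 -0.2 -0. ] open 0.0103
shift units [-0.0211  0.4145  0.0391] rows 2.0845272760446836 turn units [-0.0008 -0.0038  0.0036] rows 0.11050457053692894
```

```bash
python3 -m pendant '[[-0.012,0,0.02,0,-0.003,0.003,0.88],[-0.01,0,0.02,0,0,0,0.88],[0,0,0,0,0,0,0.88],[0,0,0,0,0,0,0.88]]'
python3 -c "
from h import *
st();plan(-67,-72.6,.027)
"
```

```text
time: 4.75
ee_pos: [0.5932, -0.2475, 0.0288]
tcp_rot: [-179.8, -0.2, -54.3]
wrist_force: [-0.0, 0.0, 0.3]
opening: 0.0101
t 4.75 q [-2.270e+01  1.800e+01  2.800e+00  7.440e+01  1.000e-01  1.216e+02] tcp [ 0.5932 -0.2475  0.0288] [-179.8   -0.2  -54.3] board [ 37.4 -72. ] F [-0.   0.   0.3] open 0.0101
shift units [0.0015 0.4177 0.0053] rows 2.0885649546456744 turn units [-0.0014 -0.0014  0.0006] rows 0.0428790220120784
```

```bash
python3 -m pendant '[[0,0.02,0.004,0,0,0,0.88],[0,0.03,0.002,0,0,0,0.88],[0,0.03,0,0,0,0,0.88],[0,0.03,0,0,0,0,0.88],[0,0.03,0,0,0,0,0.88],[0,0.03,0,0,0,0,0.88],[0,0,0,0,0,0,0.88]]'
python3 -c "
from h import *
st();plan(-67,-72.6,.027)
cv2.imwrite('pics/w3.png',bot.camera('wrist')[:,:,::-1])
cv2.imwrite('pics/s3.png',cv2.resize(bot.camera('scene')[150:300,190:390,::-1],None,fx=4,fy=4,interpolation=2))
"
```

```text
time: 5.45
ee_pos: [0.5553, -0.2752, 0.0278]
tcp_rot: [-179.7, -0.3, -54.3]
wrist_force: [-0.3, 0.6, -0.2]
opening: 0.0103
t 5.45 q [-2.640e+01  1.490e+01 -1.100e+00  7.350e+01  1.000e-01  1.179e+02] tcp [ 0.5553 -0.2752  0.0278] [-179.7   -0.3  -54.3] board [ -9.5 -72.5] F [-0.3  0.6 -0.2] open 0.0103
shift units [2.000e-04 2.301e-01 2.000e-03] rows 1.1503169528071904 turn units [-0.0015 -0.0017  0.0004] rows 0.04757611735384732
```

View pics/w3.png

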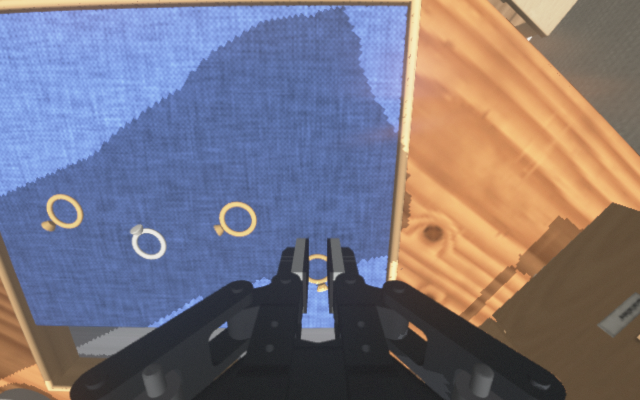

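View pics/s3.png

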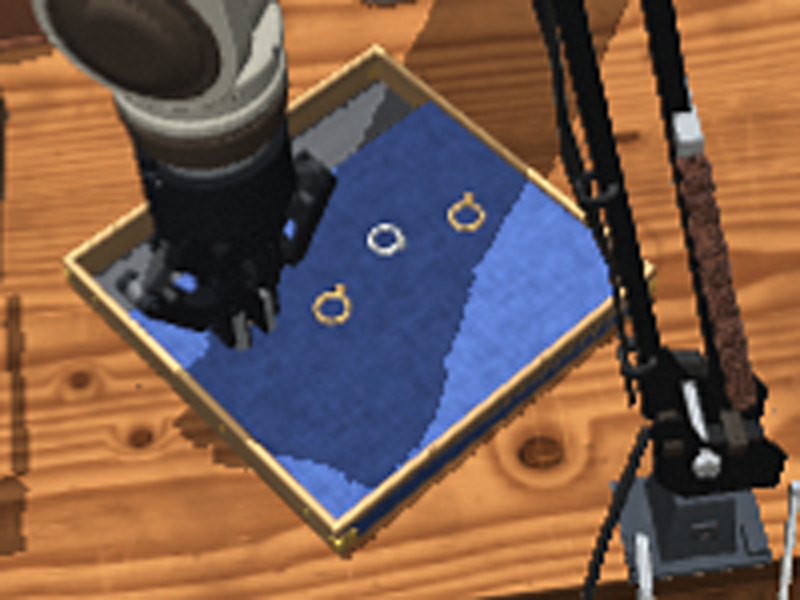

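The ring sits centred in front of the fingers at (318,270) and is moving with them, while the others have not moved. I'll keep pushing over the edge.

```bash
python3 -m pendant '[[0,0.03,0.001,0,0,0,0.88],[0,0.03,0.001,0,0,0,0.88],[0,0.03,0,0,0,0,0.88],[0,0.03,0,0,0,0,0.88],[0,0.03,0,0,0,0,0.88],[0,0.03,0,0,0,0,0.88],[0,0.03,0,0,0,0,0.88],[0,0.03,0,0,0,0,0.88],[0,0.02,0,0,0,0,0.88],[0,0,0,0,0,0,0.88],[0,0,0,0,0,0,0.88]]'
python3 -c "
from h import *
st();plan(-67,-72.6,.027)
cv2.imwrite('pics/w4.png',bot.camera('wrist')[:,:,::-1])
"
```

```text
time: 6.65
ee_pos: [0.4986, -0.3161, 0.0269]
tcp_rot: [-179.7, -0.3, -54.3]
wrist_force: [-0.1, -0.3, 0.3]
opening: 0.01
t 6.65 q [-32.4  11.   -5.9  72.7   0.2 111.8] tcp [ 0.4986 -0.3161  0.0269] [-179.7   -0.3  -54.3] board [-79.4 -72.6] F [-0.1 -0.3  0.3] open 0.01
shift units [ 0.     -0.0495 -0.0003] rows 0.24775505850327173 turn units [-0.0016 -0.0018  0.0005] rows 0.051341763561494884
```

View pics/w4.png

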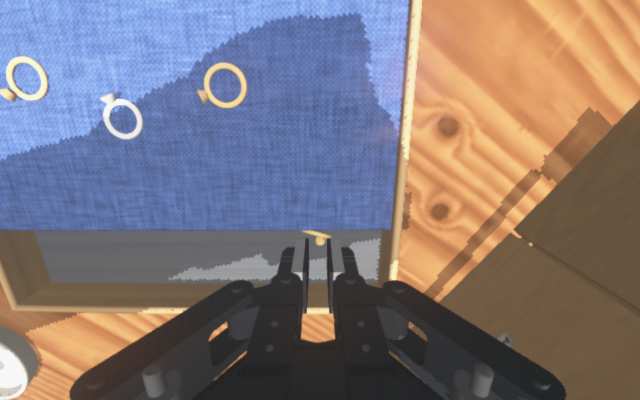

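The ring dropped off the edge and appears to stand or lean at the deck wall near (318,236). I'll lift and go to the next gold ring.

```bash
python3 -m pendant '[[0,0,-0.1,0,0,0,0.88],[0,0,-0.1,0,0,0,0.88],[0,0,0,0,0,0,0.88]]'
python3 -c "
from h import *
st();plan(46,-27.8,.07)
cv2.imwrite('pics/w5.png',bot.camera('wrist')[:,:,::-1])
"
```

```text
time: 7.0
ee_pos: [0.4983, -0.315, 0.0772]
tcp_rot: [-179.8, -0.2, -54.2]
wrist_force: [0.5, 0.0, 0.3]
opening: 0.0096
t 7.0 q [-32.4   9.8  -1.6  78.3   0.2 111.8] tcp [ 0.4983 -0.315   0.0772] [-179.8   -0.2  -54.2] board [-79.  -71.6] F [0.5 0.  0.3] open 0.0096
shift units [-0.1737 -0.5005  0.0304] rows 2.653259852462174 turn units [-0.0014 -0.0011  0.0009] rows 0.040625381912519826
```

View pics/w5.png

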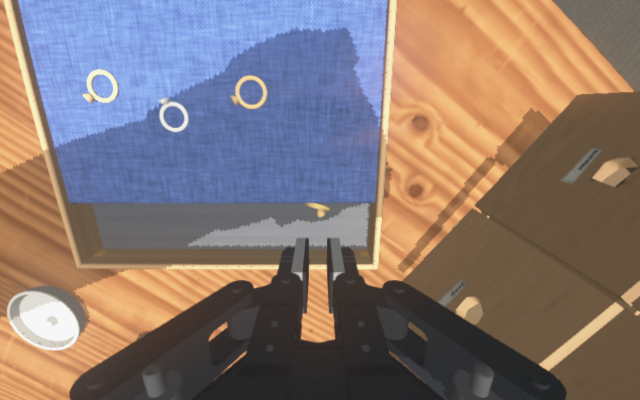

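The first ring leans upright against the deck wall at (318,209), inside the trough, which the rules allow. Next is the gold ring at board (10,-28).

```bash
python3 -m pendant '[[-0.06,-0.17,0,0,0,0,0.88],[-0.06,-0.17,0,0,0,0,0.88],[-0.05,-0.16,0,0,0,0,0.88],[0,0,0,0,0,0,0.88],[0,0,0,0,0,0,0.88]]'
python3 -c "
from h import *
st();plan(46,-27.8,.027)
cv2.imwrite('pics/w6.png',bot.camera('wrist')[:,:,::-1])
"
```

```text
time: 7.55
ee_pos: [0.5758, -0.2029, 0.0706]
tcp_rot: [-179.9, 0.1, -54.3]
wrist_force: [0.2, -0.4, 0.5]
opening: 0.0102
t 7.55 q [-1.950e+01  1.310e+01  1.500e+00  7.840e+01  1.000e-01  1.248e+02] tcp [ 0.5758 -0.2029  0.0706] [-1.799e+02  1.000e-01 -5.430e+01] board [ 49.3 -25.6] F [ 0.2 -0.4  0.5] open 0.0102
shift units [0.009  0.0133 0.1744] rows 0.8757370709915202 turn units [-0.0003  0.0007  0.0004] rows 0.0174952995570761
```

View pics/w6.png

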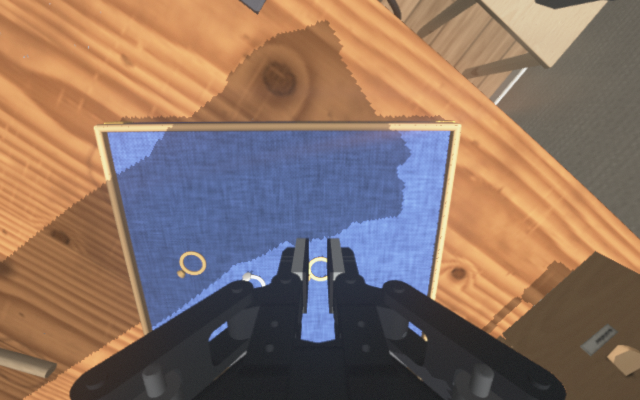

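The target ring is centred between the fingertips at (320,268). I'll lower and push.

```bash
python3 -m pendant '[[0.004,0.004,0.06,0,0,0,0.88],[0.003,0.004,0.06,0,0,0,0.88],[0,0,0.045,0,0,0,0.88],[0,0,0,0,0,0,0.88],[0,0,0,0,0,0,0.88]]'
python3 -c "
from h import *
st();plan(-79,-27.8,.027)
"
```

```text
time: 8.1
ee_pos: [0.5731, -0.2085, 0.0243]
tcp_rot: [-179.9, 0.2, -54.6]
wrist_force: [0.2, 4.5, 12.6]
opening: 0.0102
t 8.1 q [-20.1  14.2  -2.4  73.5   0.2 124.5] tcp [ 0.5731 -0.2085  0.0243] [-179.9    0.2  -54.6] board [ 43.8 -28.6] F [ 0.2  4.5 12.6] open 0.0102
shift units [-0.0015  0.4912 -0.0115] rows 2.456682791140299 turn units [-0.0005  0.001  -0.0011] rows 0.032969816750539484
```

The tips touched the deck at 0.0243, which confirms the deck height. I'll back off about 3 mm before pushing.

```bash
python3 -m pendant '[[0,0,-0.012,0,0,0,0.88],[0,0,0,0,0,0,0.88]]'
python3 -c "
from h import *
st();plan(-79,-27.8,.027)
"
```

```text
time: 8.3
ee_pos: [0.5725, -0.2091, 0.0271]
tcp_rot: [-179.9, 0.2, -54.6]
wrist_force: [1.0, -0.0, -0.0]
opening: 0.0102
t 8.3 q [-20.1  14.1  -2.2  73.8   0.2 124.5] tcp [ 0.5725 -0.2091  0.0271] [-179.9    0.2  -54.6] board [ 43.  -28.8] F [ 1. -0. -0.] open 0.0102
shift units [-1.700e-03  4.881e-01 -4.000e-04] rows 2.440508990623712 turn units [-0.0004  0.0011 -0.0014] rows 0.03891805945731011
```

```bash
python3 -m pendant '[[0,0.02,0,0,0,0,0.88],[0,0.03,0,0,0,0,0.88],[0,0.03,0,0,0,0,0.88],[0,0.03,0,0,0,0,0.88],[0,0.03,0,0,0,0,0.88],[0,0.03,0,0,0,0,0.88],[0,0.03,0,0,0,0,0.88],[0,0,0,0,0,0,0.88]]'
python3 -c "
from h import *
st();plan(-79,-27.8,.027)
cv2.imwrite('pics/w7.png',bot.camera('wrist')[:,:,::-1])
"
```

```text
time: 9.1
ee_pos: [0.5269, -0.2414, 0.0266]
tcp_rot: [-180.0, 0.2, -54.7]
wrist_force: [0.2, 0.2, -0.1]
opening: 0.0103
t 9.1 q [-2.47e+01  1.02e+01 -6.80e+00  7.31e+01  1.00e-01  1.20e+02] tcp [ 0.5269 -0.2414  0.0266] [-180.     0.2  -54.7] board [-12.8 -28.4] F [ 0.2  0.2 -0.1] open 0.0103
shift units [-0.0011  0.2646 -0.0018] rows 1.3230983892499593 turn units [-0.0001  0.0012 -0.0018] rows 0.046376587245342195
```

View pics/w7.png

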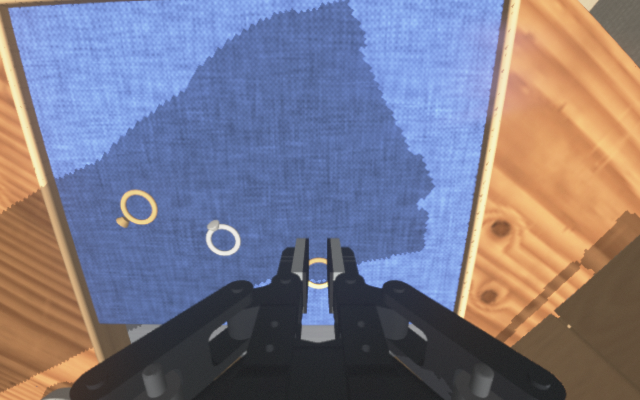

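The ring is captive at (318,272), and silver at (223,239) has not moved. I'll continue over the edge.

```bash
python3 -m pendant '[[0,0.03,-0.001,0,0,0,0.88],[0,0.03,-0.001,0,0,0,0.88],[0,0.03,0,0,0,0,0.88],[0,0.03,0,0,0,0,0.88],[0,0.03,0,0,0,0,0.88],[0,0.03,0,0,0,0,0.88],[0,0.03,0,0,0,0,0.88],[0,0.03,0,0,0,0,0.88],[0,0.02,0,0,0,0,0.88],[0,0,0,0,0,0,0.88]]'
python3 -c "
from h import *
st()
cv2.imwrite('pics/w8.png',bot.camera('wrist')[:,:,::-1])
"
```

```text
time: 10.15
ee_pos: [0.4696, -0.282, 0.0271]
tcp_rot: [-180.0, 0.2, -54.7]
wrist_force: [-0.3, 0.2, 0.4]
opening: 0.0104
t 10.15 q [-3.100e+01  5.900e+00 -1.150e+01  7.270e+01  1.000e-01  1.136e+02] tcp [ 0.4696 -0.282   0.0271] [-180.     0.2  -54.7] board [-83.2 -28. ] F [-0.3  0.2  0.4] open 0.0104
```

View pics/w8.png

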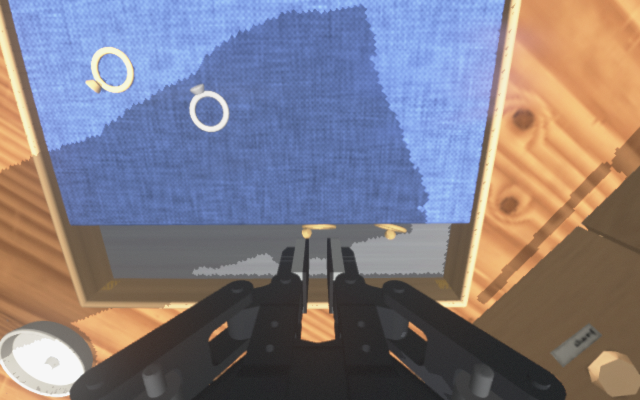

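Two rings are now in the trough, at (319,229) and (390,231), leaning against the deck wall. Next is the last gold ring at board (15,70).

```bash
python3 -m pendant '[[0,0,-0.1,0,0,0,0.88],[0,0,-0.1,0,0,0,0.88],[0,0,0,0,0,0,0.88]]'
python3 -c "
from h import *
st();plan(52,70.3,.075)
"
```

```text
time: 10.5
ee_pos: [0.4697, -0.2814, 0.0777]
tcp_rot: [180.0, 0.3, -54.7]
wrist_force: [0.3, -0.3, 0.4]
opening: 0.0103
t 10.5 q [-3.100e+01  4.700e+00 -7.200e+00  7.840e+01  1.000e-01  1.137e+02] tcp [ 0.4697 -0.2814  0.0777] [180.    0.3 -54.7] board [-82.7 -27.6] F [ 0.3 -0.3  0.4] open 0.0103
shift units [-0.3944 -0.5368  0.013 ] rows 3.3311705448149866 turn units [ 0.      0.0018 -0.0016] rows 0.05028357605586309
```

```bash
python3 -m pendant '[[-0.097,-0.132,0,0,0,0,0.88],[-0.097,-0.132,0,0,0,0,0.88],[-0.097,-0.132,0,0,0,0,0.88],[-0.097,-0.132,0,0,0,0,0.88],[0,0,0,0,0,0,0.88],[0,0,0,0,0,0,0.88]]'
python3 -c "
from h import *
st();plan(51,70.3,.027)
cv2.imwrite('pics/w9.png',bot.camera('wrist')[:,:,::-1])
"
```

```text
time: 11.1
ee_pos: [0.5237, -0.1202, 0.0756]
tcp_rot: [-180.0, 0.3, -54.7]
wrist_force: [-0.0, -0.4, -0.2]
opening: 0.01
t 11.1 q [-13.    3.3  -8.9  78.    0.2 131.7] tcp [ 0.5237 -0.1202  0.0756] [-180.     0.3  -54.7] board [55.1 72. ] F [-0.  -0.4 -0.2] open 0.01
shift units [0.0078 0.0165 0.1944] rows 0.9764872690159662 turn units [-0.      0.0017 -0.0019] rows 0.053912580108229684
```

View pics/w9.png

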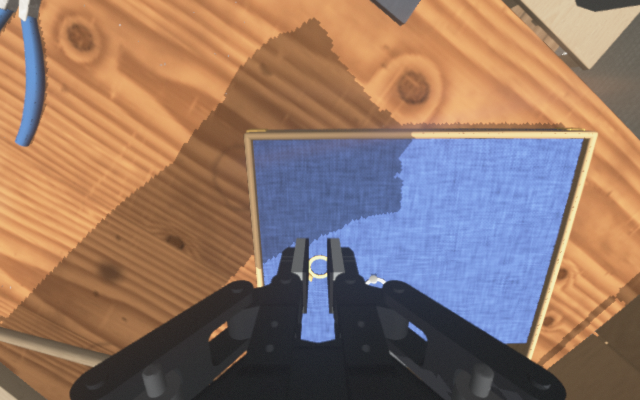

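The gold ring is centred at (320,267), and silver is well to the right at (374,281). I'll lower.

```bash
python3 -m pendant '[[0.002,0.006,0.06,0,0,0,0.88],[0.002,0.006,0.06,0,0,0,0.88],[0,0,0.045,0,0,0,0.88],[0,0,0,0,0,0,0.88],[0,0,0,0,0,0,0.88]]'
python3 -c "
from h import *
st();plan(-81,70.3,.027)
"
```

```text
time: 11.65
ee_pos: [0.5195, -0.1266, 0.029]
tcp_rot: [179.9, 0.4, -55.1]
wrist_force: [0.3, 0.8, 0.1]
opening: 0.0103
t 11.65 q [-13.8   4.3 -13.1  73.    0.2 131.3] tcp [ 0.5195 -0.1266  0.029 ] [179.9   0.4 -55.1] board [48.  69.2] F [0.3 0.8 0.1] open 0.0103
shift units [0.0019 0.5162 0.0089] rows 2.5811811686559114 turn units [ 0.0005  0.0023 -0.0038] rows 0.09419783177984098
```

```bash
python3 -m pendant '[[0,0.02,0.004,0,0,-0.003,0.88],[0,0.03,0.002,0,0,0,0.88],[0,0.03,0,0,0,0,0.88],[0,0.03,0,0,0,0,0.88],[0,0.03,0,0,0,0,0.88],[0,0.03,0,0,0,0,0.88],[0,0.03,0,0,0,0,0.88],[0,0,0,0,0,0,0.88]]'
python3 -c "
from h import *
st();plan(-81,70.3,.027)
cv2.imwrite('pics/w10.png',bot.camera('wrist')[:,:,::-1])
"
```

```text
time: 12.45
ee_pos: [0.4756, -0.1591, 0.0295]
tcp_rot: [-180.0, 0.3, -54.5]
wrist_force: [0.3, 0.7, -0.2]
opening: 0.0102
t 12.45 q [-18.6  -0.4 -17.8  72.7   0.2 125.9] tcp [ 0.4756 -0.1591  0.0295] [-180.     0.3  -54.5] board [-6.6 68.3] F [ 0.3  0.7 -0.2] open 0.0102
shift units [-0.007   0.2974  0.0099] rows 1.4884482490125317 turn units [-0.      0.0015 -0.0009] rows 0.03648702219001895
```

View pics/w10.png

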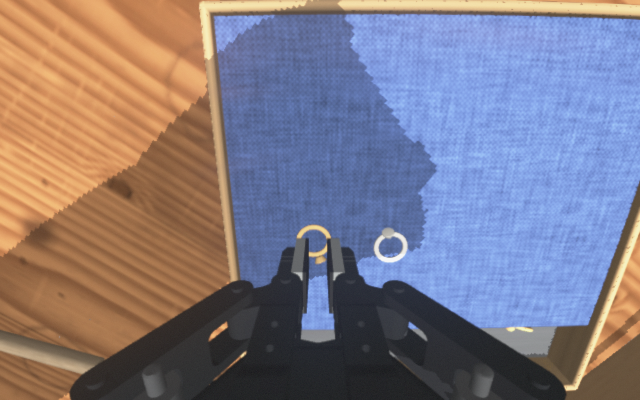

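This time the ring looks wrong: it's at (313,240), under or behind the fingertips, and the tip height is 29.5 mm. I'll measure before moving on.

```bash
python3 - <<'E'
from h import *
c=bot.calibration("wrist")
for n,p in dict(g=(313.5,240),s=(391,247.5)).items():
    print(n,w2b(onz(c,p,.028)[0]).round(1), w2b(onz(c,p,.030)[0]).round(1))
im=bot.camera("wrist")[:,:,::-1]
cv2.imwrite("pics/w10c.png",cv2.resize(im[200:330,260:420],None,fx=5,fy=5,interpolation=2))
im=bot.camera("side")[:,:,::-1]
cv2.imwrite("pics/si10.png",cv2.resize(im[120:250,220:370],None,fx=5,fy=4,interpolation=2))
E
```

```text
g [ 0.6 70.5] [ 1.6 70.4]
s [-4.3 25.7] [-3.3 26.3]
```

View pics/w10c.png

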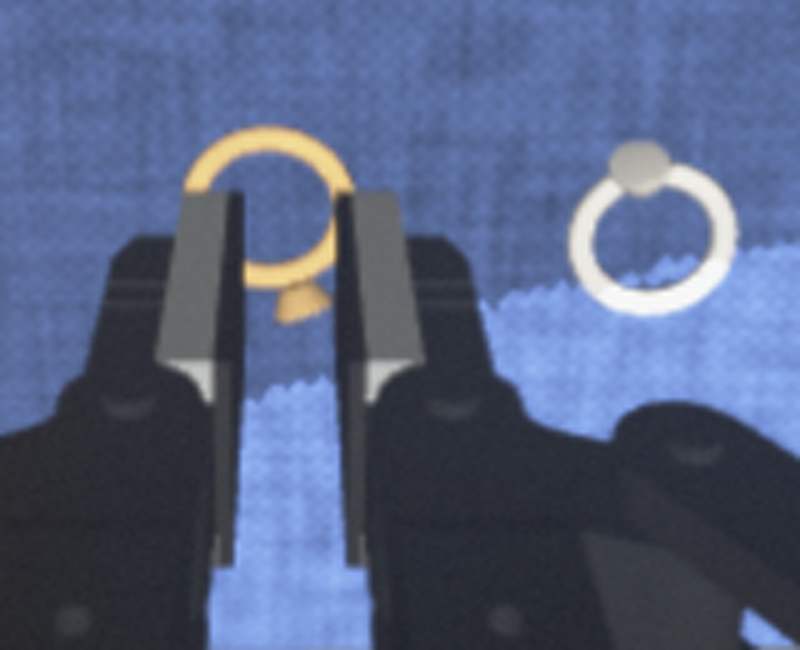

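View pics/si10.png

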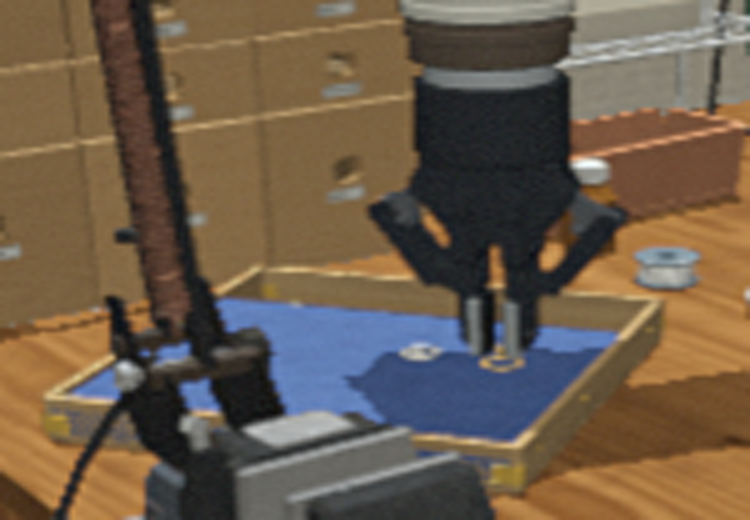

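The fingers rode up onto the ring because the tips were 2 mm higher than before. The ring is still flat, at board (1,70), and silver has not moved. I'll lift, back up and go in lower at about 26 mm.

```bash
python3 -m pendant '[[0,0,-0.08,0,0,0,0.88],[0,0,-0.06,0,0,0,0.88],[0,-0.09,0,0,0,0,0.88],[0,-0.08,0,0,0,0,0.88],[0,0,0,0,0,0,0.88],[0,0,0,0,0,0,0.88]]'
python3 -c "
from h import *
st();plan(37,70.3,.026)
cv2.imwrite('pics/w11.png',bot.camera('wrist')[:,:,::-1])
"
```

```text
time: 13.2
ee_pos: [0.5132, -0.1327, 0.0669]
tcp_rot: [-179.9, 0.2, -54.4]
wrist_force: [-0.8, -0.1, -0.5]
opening: 0.0105
t 13.2 q [-14.6   2.4 -10.8  76.9   0.2 129.8] tcp [ 0.5132 -0.1327  0.0669] [-179.9    0.2  -54.4] board [39.4 67.9] F [-0.8 -0.1 -0.5] open 0.0105
shift units [-0.009   0.0096  0.1636] rows 0.8208625389342755 turn units [-0.0003  0.0013 -0.0004] rows 0.02948317117333329
```

View pics/w11.png

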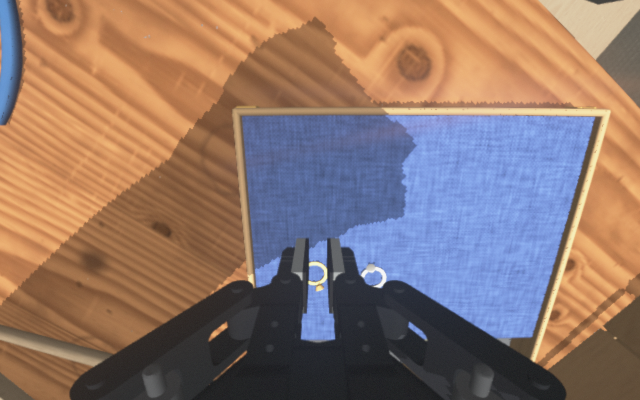

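The ring is at (316,272), about 2.5 mm left of centre. I'll correct sideways, lower and check the height.

```bash
python3 -m pendant '[[-0.009,0,0.06,0,0,0,0.88],[0,0,0.06,0,0,0,0.88],[0,0,0.03,0,0,0,0.88],[0,0,0,0,0,0,0.88],[0,0,0,0,0,0,0.88]]'
python3 -c "
from h import *
st();plan(37,70.3,.0263)
"
```

```text
time: 13.75
ee_pos: [0.5091, -0.1314, 0.0244]
tcp_rot: [179.9, 0.4, -54.5]
wrist_force: [0.4, -0.5, 0.3]
opening: 0.0101
t 13.75 q [-14.6   3.2 -14.8  72.4   0.2 130. ] tcp [ 0.5091 -0.1314  0.0244] [179.9   0.4 -54.5] board [36.8 71.4] F [ 0.4 -0.5  0.3] open 0.0101
shift units [ 0.0042 -0.0009 -0.0075] rows 0.043171128737327126 turn units [ 0.0003  0.002  -0.0009] rows 0.04742000551645736
```

```bash
python3 -m pendant '[[0.002,0,-0.007,0,0,0,0.88],[0,0,0,0,0,0,0.88],[0,0.02,0,0,0,0,0.88],[0,0.03,0,0,0,0,0.88],[0,0.03,0,0,0,0,0.88],[0,0,0,0,0,0,0.88]]'
python3 -c "
from h import *
st();plan(-81,70.3,.0265)
cv2.imwrite('pics/w12.png',bot.camera('wrist')[:,:,::-1])
"
```

```text
time: 14.35
ee_pos: [0.4923, -0.1449, 0.0278]
tcp_rot: [180.0, 0.3, -54.5]
wrist_force: [-0.4, -0.4, -0.3]
opening: 0.0102
t 14.35 q [-16.5   1.3 -16.4  72.6   0.2 128. ] tcp [ 0.4923 -0.1449  0.0278] [180.    0.3 -54.5] board [15.3 70.2] F [-0.4 -0.4 -0.3] open 0.0102
shift units [0.0007 0.385  0.0051] rows 1.9253349823820667 turn units [ 0.      0.0015 -0.001 ] rows 0.03771402406487877
```

View pics/w12.png

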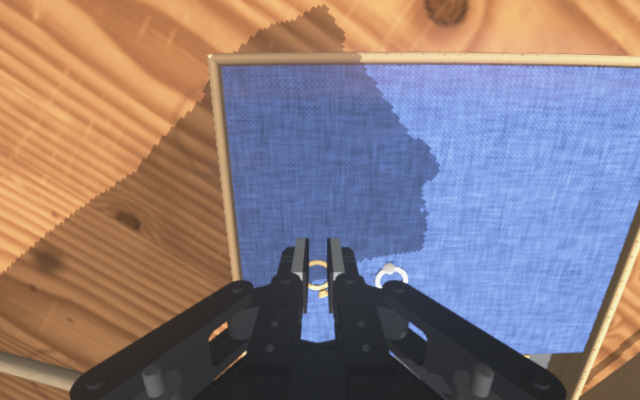

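The ring is ahead of the tips at (318,277). The tips have drifted up to 27.8 mm, so I'll press down slightly and push in short steps.

```bash
python3 -m pendant '[[0,0,0.006,0,0,0,0.88],[0,0.01,0,0,0,0,0.88],[0,0.02,0.001,0,0,0,0.88],[0,0.025,0.001,0,0,0,0.88],[0,0.025,0.001,0,0,0,0.88],[0,0,0,0,0,0,0.88]]'
python3 -c "
from h import *
st();plan(-81,70.3,.0265)
cv2.imwrite('pics/w13.png',bot.camera('wrist')[200:330,260:420,::-1].repeat(4,0).repeat(4,1))
"
```

```text
time: 15.0
ee_pos: [0.476, -0.1572, 0.0262]
tcp_rot: [-179.9, 0.2, -54.5]
wrist_force: [0.2, 0.7, 0.7]
opening: 0.0104
t 15.0 q [-18.4  -0.4 -18.3  72.2   0.2 126.1] tcp [ 0.476  -0.1572  0.0262] [-179.9    0.2  -54.5] board [-5.2 69.7] F [0.2 0.7 0.7] open 0.0104
shift units [-0.0017  0.3033 -0.0017] rows 1.5167313971545218 turn units [-0.0007  0.001  -0.0008] rows 0.03095761950642938
```

View pics/w13.png

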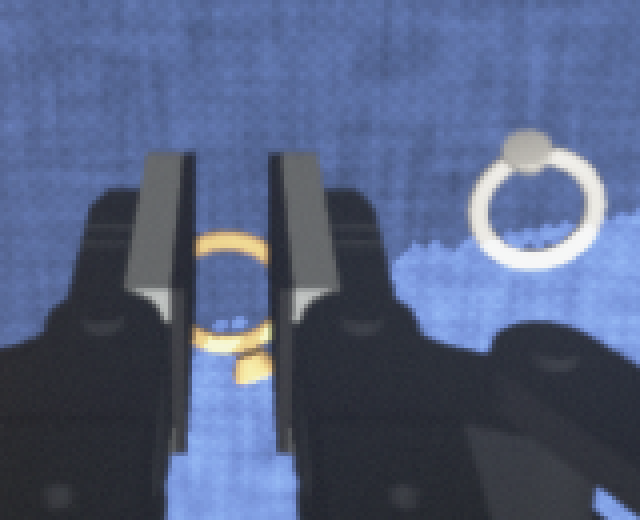

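The ring is being pushed and sits ahead of the tips, and silver is clear. I'll continue to the edge.

```bash
python3 -m pendant '[[0,0.03,0,0,0,0,0.88],[0,0.03,0,0,0,0,0.88],[0,0.03,0,0,0,0,0.88],[0,0.03,0,0,0,0,0.88],[0,0,0,0,0,0,0.88]]'
python3 -c "
from h import *
st();plan(-81,70.3,.0265)
cv2.imwrite('pics/w14.png',bot.camera('wrist')[:,:,::-1])
"
```

```text
time: 15.55
ee_pos: [0.4495, -0.176, 0.0261]
tcp_rot: [-179.9, 0.2, -54.5]
wrist_force: [-1.1, 0.7, 1.2]
opening: 0.0101
t 15.55 q [-21.5  -2.9 -20.7  72.3   0.2 123. ] tcp [ 0.4495 -0.176   0.0261] [-179.9    0.2  -54.5] board [-37.7  69.8] F [-1.1  0.7  1.2] open 0.0101
shift units [-0.0014  0.1732 -0.0018] rows 0.8659126957123028 turn units [-0.0006  0.001  -0.0008] rows 0.030864351771605215
```

View pics/w14.png

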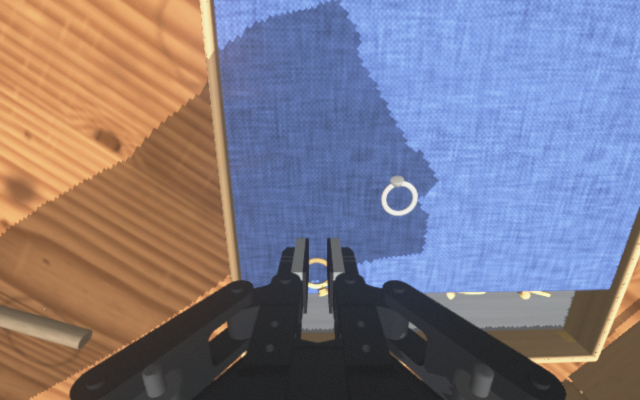

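The ring is still captive at (318,270), and the other two are in the trough. I'll push it over the edge.

```bash
python3 -m pendant '[[0,0.03,0,0,0,0,0.88],[0,0.03,0,0,0,0,0.88],[0,0.03,0,0,0,0,0.88],[0,0.03,0,0,0,0,0.88],[0,0.03,0,0,0,0,0.88],[0,0.02,0,0,0,0,0.88],[0,0,0,0,0,0,0.88],[0,0,-0.1,0,0,0,0.88],[0,0,-0.15,0,0,0,0.88],[0,0,-0.15,0,0,0,0.88],[0,0,-0.05,0,0,0,0.88],[0,0,0,0,0,0,0.88]]'
python3 -c "
from h import *
st()
cv2.imwrite('pics/w15.png',bot.camera('wrist')[:,:,::-1])
"
```

```text
time: 16.8
ee_pos: [0.4103, -0.2027, 0.14]
tcp_rot: [180.0, 0.4, -54.6]
wrist_force: [-0.1, 0.6, -0.7]
opening: 0.0104
t 16.8 q [-26.4  -8.1 -12.8  85.7   0.2 118.2] tcp [ 0.4103 -0.2027  0.14  ] [180.    0.4 -54.6] board [-85.1  70.9] F [-0.1  0.6 -0.7] open 0.0104
```

View pics/w15.png

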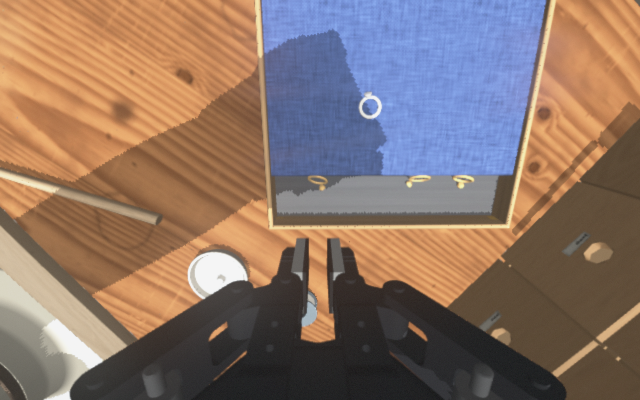

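All three gold rings are in the trough, leaning at its deck-side wall at (318,182), (418,181) and (463,181). Silver is at (370,106). I'll check the numbers and get a closer view.

```bash
python3 - <<'E'
from h import *
c=bot.calibration("wrist")
for n,p in dict(ga=(318,180.5),gb=(418,180),gc=(463,180),edge=(395,176)).items():
    print(n,[w2b(onz(c,p,z)[0]).round(1) for z in (.012,.024)])
for n,p in dict(s=(370.5,106.5)).items(): P=onz(c,p,.028)[0]; print(n,P.round(4),w2b(P).round(1))
im=bot.camera("wrist")[:,:,::-1]
cv2.imwrite("pics/w16c.png",cv2.resize(im[160:235,260:520],None,fx=3,fy=3,interpolation=2))
im=bot.camera("scene")[:,:,::-1]
cv2.imwrite("pics/s16.png",cv2.resize(im[130:290,190:390],None,fx=3.5,fy=3.5,interpolation=2))
E
```

```text
ga [array([-75.6,  71.6]), array([-72.5,  71.5])]
gb [array([-75.2, -28. ]), array([-72.1, -23.7])]
gc [array([-75.2, -73.2]), array([-72.1, -66.9])]
edge [array([-71.1,  -4.7]), array([-68.2,  -1.4])]
s [ 0.5014 -0.193   0.028 ] [-5.4 25.8]
```

View pics/w16c.png

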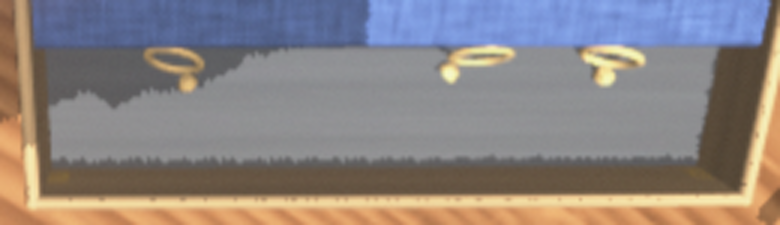

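View pics/s16.png

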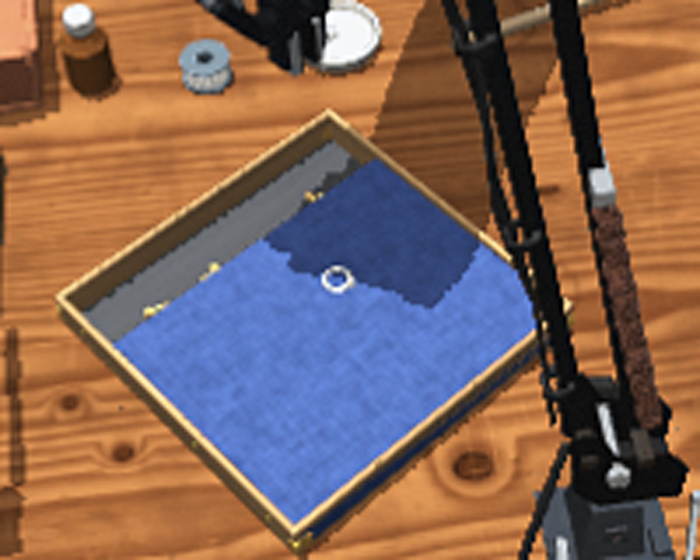

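```bash
python3 -c "
from h import *
st();print(bot.job_done())"
```

```text
t 16.95 q [-26.4  -8.1 -13.1  85.6   0.2 118.2] tcp [ 0.4092 -0.2022  0.1372] [179.9   0.6 -54.6] board [-85.7  72. ] F [-0.9  0.  -0.4] open 0.0102
the job is handed in; nothing more can be done
None
```

I swept the three gold rings one at a time over the open edge into the trough, pushing with the nearly shut fingertips held 2–3 mm above the deck. I handed the job in at 16.95 s of the 51 s allowed; no verdict was reported.

**Last checks**
- **Gold rings:** All three lie in the trough, leaning against its deck-side wall. Their centres are at board x about -72 to -75 mm and y about 72, -28 and -73 mm. Their height was not measured; I take it as roughly 14 mm (limit 20 mm), because a 20 mm ring standing on the trough floor reaches no higher than that.
- **Silver ring:** It measured about 1 to 2 mm from where it started, which is within the measurement error.
- **Bottle and pliers:** I never moved the arm low near either. The bottle was standing in the last view, but I did not re-measure the position of either one.
- **Robot:** The gripper was clear of everything, with the TCP at 0.137 m.

**What went wrong on the way**
- **Deck contact:** The tips touched the deck once, at about 13 N, while lowering behind the second ring.
- **Third ring:** On the first pass the tips were about 2 mm too high and rode up onto the ring. I lifted, backed off and repeated the pass lower, and that worked.
- **Board yaw:** The scene and wrist cameras disagreed by about 1°, so I used a value in between.

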